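Shift the bench mixer's gated lever into its fast slot

TASK

Change the bench mixer to its fast range: with the fingertips push its gated lever along the cross channel to the left side and then away from you, fully to the end of the far left slot, and take the hand away. Only push the lever, do not grip it or force it, do not let it run into the near left slot on the way, and leave everything round the mixer standing where it is.

Things in the scene. Friction and masses are not known exactly. Their poses are not given: they have to be found in the camera images.
- mixer: grey bench mixer, fixed, 130 (x) x 180 (y) x 90 mm high; origin at the centre of its underside; its front (rocker switch) is -x, towards the robot, +x is far, +y left. On top a metal gate plate with an H-shaped opening centred at y = -30 mm; a black mixing cup (38 mm across, top at 98 mm) at y = +58 mm
- gate_center (a point): centre of the H opening, on the plate's top, 90 mm above the worktop; axes as the mixer's. A cross channel 18 mm wide runs along y; left and right slots 16 mm wide run along x, their middles 17 mm to the left and right, ends 27 mm near and far. Round-ended tongues 18 mm wide, from the near and far side, part the slots
- knob (a point): middle of the lever's black grip: 26 mm across, 64 mm long, round ends, along the lever, on a 10 mm stem. The lever tilts about a pivot 60 mm below gate_center, 125 mm from this point, which moves about 35 mm left and right and 41 mm near and far of the centre. It is 155 mm over the worktop when upright, about 143 mm in a corner of the H
- lever_fore (a joint): tilt of the lever along the mixer's x, rad: 0 in the cross channel, +0.34 at the far end of a slot, -0.34 at the near end. The lever stays where it is left; about 2 N at the grip moves it. It starts anywhere from near to far
- lever_side (a joint): tilt of the lever along the mixer's y, rad, + to the left: -0.24 to -0.31 in the right slots (where it starts), +0.24 to +0.31 in the left ones (stops at +-0.307). It crosses only while lever_fore is within about 0.07 of 0; the round tongue ends guide it from a little more. About 2 N at the grip moves it
- pot: loose screw-lid specimen pot, 49 mm across, 65 mm high, behind the mixer; not to be moved; origin at its underside
- dropper: loose brown dropper bottle, 28 mm across, 100 mm high, in front of the mixer; not to be moved; origin at its underside
- timer: loose white bench timer, 32x66x67 mm, right of the mixer; not to be moved; origin at its underside

How it is judged:
By the outcome, as a careful person would: the job done as asked, in the order asked, and still so for the second after the job is handed in, with the robot touching nothing.
It also fails if it takes over 58 s, if anything falls off the work surface, if the arm or the gripper's body presses on something with over 40 N, if the wrist force passes 120 N, or if a joint passes its speed limit or range.

ROBOT

A 7-joint arm with a two-finger parallel gripper is mounted at the origin on a cart in front of the work surface, level with it; the furniture and walls round the work are solid. World frame = base frame: x ahead of the robot, y to its left, z up, the work surface at z = 0. Lengths are in m, angles in rad, forces in N, time in s.
With the tool pointing down it reaches from about 0.4 to 0.9 m from the base axis. Payload 5.5 kg.
Tool frame: the origin (TCP) lies midway between the tips of the shut fingers; the grasp point (between the pads) lies 19 mm behind it (manip.grip_depth is the distance from the TCP to the grasp point, in m); z points along the fingers, x is the direction in which the jaws open and shut, and the axes are right-handed (so a half turn about z gives the same grasp; the last joint's range is limited). The gripper opens to 92 mm and grips with 3 to 60 N. Pads are 19 mm wide; open, the fingers measure 130 mm over their backs; the gripper's body (75 mm by 190 mm) begins 47 mm behind the grasp point.
Start: joints at [1.44, 0.501, -0.427, 1.55, 0.221, 1.138, -0.21], TCP at [0.249, -0.6, 0.227] pointing down, gripper open.
Joint ranges: [-2.88, 2.88], [-0.31, 2.03], [-1.54, 1.56], [0.2, 2.42], [-1.41, 4.55], [0.19, 2.02], [-2.57, 2.57]. Speed limits (rad/s): [2.57, 2.57, 3.14, 3.14, 3.14, 3.14, 3.14].

INTERFACE

Orientations are given as a unit quaternion [x, y, z, w].
In Python, from bench import manip, effector, viewer gives the robot as it stands. Calls block until the motion is done:
- manip.move_pose(position, orientation): joint-space move of the TCP to a pose.
- manip.servo_line(position, ori=None, vel=0.15): straight line of the TCP; ori=None keeps the orientation; vel is the mean speed in m/s.
- manip.movej(angles): joint-space move.
- effector.open_jaws() and effector.close(f_grip=None): open the fingers fully, or close them until they stop; f_grip is the grip in N (None keeps the last).
- manip.sleep(seconds).
- manip.solve_ik(position, orientation): joint angles nearest the present ones, or None.
- viewer.get_image(name): name is "scene" or "top" or "wrist"; returns the picture (420x560x3 uint8, red, green, blue); there is no depth.
- viewer.get_calibration(name): a dict with "vfov" (degrees; the focal length in pixels is half the picture's height over the tangent of half this angle, whatever the lens; pixels are square), "cx", "cy" (the principal point, pixels), "dist_coeffs" ([k1, k2, p1, p2, k3] as OpenCV has them; the pictures are not rectified), "eye" and "attitude" of the camera in the world. Camera axes: x right, y down, z forward; pixel columns grow to the right and rows downward; lengths in m; the calibration is good to about 2 mm. A picture is of the moment at which its call begins: read the wrist's pose just before it. get_calibration takes no time and is no camera call; for the wrist camera it gives the pose at the moment of the call.
A pose or a line that the arm cannot do raises manip.PlanningError and nothing moves.
- manip.hand_in(): hands the job in, once; it reports no verdict.
Readings, each from a call of its own:
- manip.current_clock(): time.
- manip.current_q(): joint angles.
- manip.current_joint_velocities(): joint speeds.
- manip.current_tau(): joint torques, N m.
- manip.current_tool_pos(): TCP position.
- manip.current_tcp_rot(): TCP orientation.
- manip.current_force(): force on the tool from outside, world axes, zero at the start.
- manip.current_wrist_torque(): the same for the moment, N m.
- manip.current_finger_gap(): finger opening in m.
Only numpy, scipy, OpenCV 4.12 (cv2) and the standard library are available. Lean on these libraries where they do the work, as an engineer would, in place of code of your own. Each camera call takes 0.05 s, during which the arm holds its last target. There are 200 camera calls.

## Working session

There is one attempt and no reset: what is moved stays moved. The work goes in short steps, each a Python script; the robot and the scene stay as the last script left them, time stands still between calls to the robot, and variables do not carry over. Pictures are saved under pics/ and viewed, about 8 in all and at most 12, crops included, and the job is handed in when it is done.

```bash
mkdir -p pics; ls
python3 - <<'E'
from bench import manip, effector, viewer
import cv2,numpy as np
for n in ("scene","top"):
    im=viewer.get_image(n); cv2.imwrite(f"pics/{n}0.png",im[:,:,::-1]); print(n,viewer.get_calibration(n))
print(manip.current_clock(),manip.current_tool_pos(),manip.current_tcp_rot(),manip.current_finger_gap())
E
```

```text
pics
scene {'vfov': 50.73782069955096, 'cx': 283.6590841948817, 'cy': 214.03728338413342, 'dist_coeffs': array([-0.00544197,  0.        ,  0.        ,  0.        ,  0.        ]), 'eye': array([0.236998  , 0.26026629, 0.75908771]), 'attitude': array([-0.20775452,  0.91554984, -0.33769257,  0.06760386])}
top {'vfov': 46.50190323396845, 'cx': 275.8700807864485, 'cy': 207.6396453303984, 'dist_coeffs': array([-0.10892131,  0.        ,  0.        ,  0.        ,  0.        ]), 'eye': array([ 0.33917964, -0.23151446,  0.93981087]), 'attitude': array([ 0.70989102, -0.70048676,  0.04301726, -0.05935111])}
0.1 [ 0.24911369 -0.5996934   0.22578025] [ 8.31778627e-01 -5.55106777e-01 -7.24244914e-04 -5.08272477e-04] 0.09169901293255645
```

View pics/scene0.png

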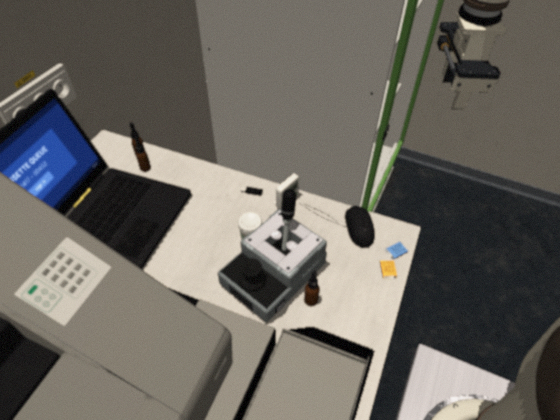

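View pics/top0.png

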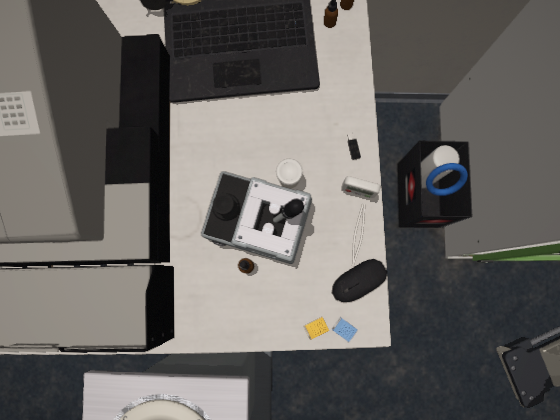

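The scene and top views show the mixer at about (258,217) px in the top view, turned slightly. The knob is in the far-right slot at about (292,208), with the timer at (360,187), the pot at (289,172) and the dropper at (246,266). I'll enlarge that area to measure it.

```bash
cat > h.py <<'E'
import numpy as np,cv2
from scipy.spatial.transform import Rotation as R
from bench import viewer
def ray(c,px):
    f=210/np.tan(np.radians(c['vfov'])/2); K=np.array([[f,0,c['cx']],[0,f,c['cy']],[0,0,1]])
    u=cv2.undistortPoints(np.array(px,float).reshape(-1,1,2),K,np.array(c['dist_coeffs'])).reshape(-1,2)
    d=np.c_[u,np.ones(len(u))]@R.from_quat(c['attitude']).as_matrix().T
    return np.array(c['eye']),d/np.linalg.norm(d,axis=1)[:,None]
def onplane(c,px,z):
    e,d=ray(c,px); return e+d*((z-e[2])/d[:,2])[:,None]
def proj(c,P):
    f=210/np.tan(np.radians(c['vfov'])/2); K=np.array([[f,0,c['cx']],[0,f,c['cy']],[0,0,1]])
    M=R.from_quat(c['attitude']).as_matrix().T
    return cv2.projectPoints(np.array(P,float).reshape(-1,1,3),cv2.Rodrigues(M)[0],-M@np.array(c['eye']),K,np.array(c['dist_coeffs']))[0].reshape(-1,2)
def tri(c1,p1,c2,p2):
    a,d=ray(c1,p1);b,e=ray(c2,p2);d=d[0];e=e[0]
    s=np.linalg.lstsq(np.c_[d,-e],b-a,rcond=None)[0]; A=a+s[0]*d;B=b+s[1]*e
    return (A+B)/2,np.linalg.norm(A-B)
E
python3 - <<'E'
import cv2
a=cv2.imread('pics/top0.png')[160:285,195:325]; b=cv2.imread('pics/scene0.png')[165:325,210:340]
cv2.imwrite('pics/topc.png',cv2.resize(a,None,fx=4.6,fy=4.6,interpolation=cv2.INTER_CUBIC))
cv2.imwrite('pics/scenec.png',cv2.resize(b,None,fx=3.7,fy=3.7,interpolation=cv2.INTER_CUBIC))
E
```

```text
(no output)
```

View pics/topc.png

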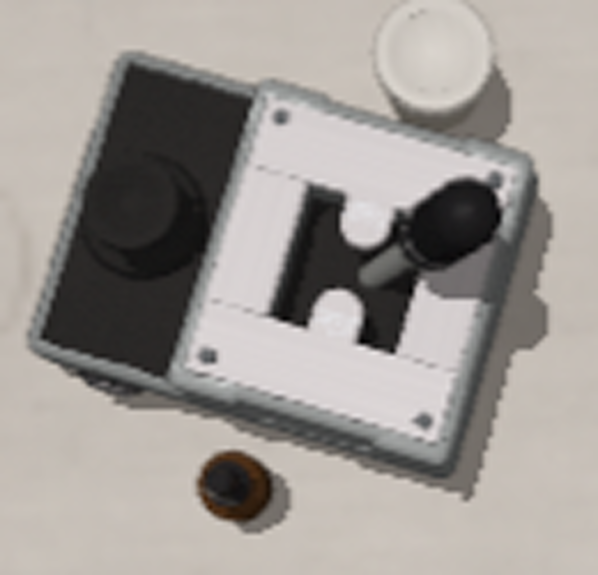

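View pics/scenec.png

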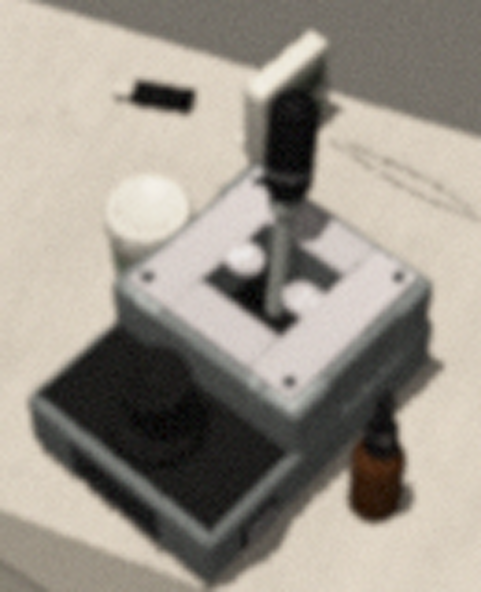

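Screws are visible in both crops: top (281,117), (495,180), (207,356), (424,420); scene (147,276), (290,381), (398,277). The knob's middle is at about (450,222) in the top crop and (290,147) in the scene crop.

Run:
```python
from h import *
np.set_printoptions(precision=4,suppress=True)
ct,cs=viewer.get_calibration('top'),viewer.get_calibration('scene')
T=lambda p:(np.array(p,float)+.5)/4.6-.5+[195,160]
S=lambda p:(np.array(p,float)+.5)/3.7-.5+[210,165]
t=dict(FL=(281,117),FR=(495,180),NL=(207,356),NR=(424,420),knob=(450,222)); s=dict(FL=(147,276),NL=(290,381),NR=(398,277),knob=(290,147))
for k in s: print(k,*tri(ct,T(t[k]),cs,S(s[k])))
P={k:onplane(ct,[T(t[k])],.09)[0] for k in ('FL','FR','NL','NR')}
for k in P: print(k,P[k])
c=sum(P.values())/4; print('c',c)
x=(P['FL']+P['FR']-P['NL']-P['NR'])/2; y=(P['FL']+P['NL']-P['FR']-P['NR'])/2
print('screw span x,y',np.linalg.norm(x),np.linalg.norm(y),'yaw',np.arctan2(x[1],x[0]),np.arctan2(-y[0],y[1]))
q={'pot':((436,45),.065),'dropper':((225,482),.1)}
for k,(p,z) in q.items(): print(k,onplane(ct,[T(p)],z)[0])
print('timer',onplane(ct,[(345,185),(378,193),(347,178),(379,186)],.067))
# tongue tips: far tip, near tip pixels; opening corners
print('tips',onplane(ct,[T((362,250)),T((340,290))],.09))
```

```text
FL [ 0.5026 -0.1746  0.0868] 0.002210786820172899
NL [ 0.4097 -0.1483  0.0872] 0.0021963830674175708
NR [ 0.3867 -0.2312  0.0857] 0.001995380095404502
knob [ 0.4538 -0.2398  0.1447] 0.002576659761572468
FL [ 0.5031 -0.1745  0.09  ]
FR [ 0.4795 -0.2571  0.09  ]
NL [ 0.4105 -0.1483  0.09  ]
NR [ 0.3874 -0.231   0.09  ]
c [ 0.4451 -0.2027  0.09  ]
screw span x,y 0.09596846918424164 0.08583841469597647 yaw -0.2760075423260257 -0.2759368946914375
pot [ 0.5378 -0.234   0.065 ]
dropper [ 0.3627 -0.1572  0.1   ]
timer [[ 0.5094 -0.3353  0.067 ]
 [ 0.4954 -0.3952  0.067 ]
 [ 0.5225 -0.339   0.067 ]
 [ 0.5084 -0.3972  0.067 ]]
tips [[ 0.4518 -0.2066  0.09  ]
 [ 0.4364 -0.1984  0.09  ]]
```

Gate centre is about (0.445,-0.203), yaw -0.276. The knob is at local (+18,-33) mm, z 0.145, so partway along the far-right slot. Triangulated heights match the text. Next I'll check the furniture on the left and the IK.

```bash
cat >> h.py <<'E'
C=np.array([.445,-.203,.0]); YAW=-.276; RZ=R.from_euler('z',YAW).as_matrix()
def W(lx,ly,z): return C+RZ@np.array([lx,ly,0])+[0,0,z]
def Q(a): return (R.from_euler('z',YAW+a)*R.from_euler('x',np.pi)).as_quat()  # tool down, jaw axis at angle a from mixer x
E
python3 - <<'E'
from h import *
from bench import manip
np.set_printoptions(precision=3,suppress=True)
ct,cs=viewer.get_calibration('top'),viewer.get_calibration('scene')
for n,a,b in [('key far',(36,93),(69,240)),('key near',(40,127),(110,265)),('B far',(173,266),(285,332)),('B near',(172,350),(372,348))]:
    print(n,*tri(ct,a,cs,b))
for a in (0,np.pi/4,np.pi/2,3*np.pi/4,np.pi,-np.pi/2,-np.pi/4,-3*np.pi/4):
    print(round(a,2),[manip.solve_ik(W(*p),Q(a)) for p in [(.045,-.033,.14),(.03,.035,.14)]])
c=viewer.get_calibration('wrist'); print(c['eye']-manip.current_tool_pos(), R.from_quat(manip.current_tcp_rot()).as_matrix().T@(c['eye']-manip.current_tool_pos()))
E
```

```text
key far [0.568 0.094 0.367] 0.00023449402343990295
key near [0.526 0.092 0.346] 0.00744035244452303
B far [ 0.359 -0.032  0.09 ] 0.002261455575640796
B near [ 0.223 -0.046  0.135] 0.004950006563658127
0 [array([ 1.028,  0.488, -0.757,  1.899,  0.417,  0.918, -0.207]), array([ 0.97 ,  0.467, -0.828,  1.955,  0.435,  0.906, -0.356])]
0.79 [array([ 1.107,  0.528, -0.869,  1.897,  0.494,  0.946,  0.515]), array([ 1.056,  0.515, -0.949,  1.953,  0.52 ,  0.939,  0.357])]
1.57 [array([ 1.177,  0.575, -0.975,  1.895,  0.572,  0.98 ,  1.236]), array([ 1.086,  0.537, -0.994,  1.952,  0.553,  0.954,  1.114])]
2.36 [array([ 1.348,  0.796, -1.301,  1.891,  0.85 ,  1.159,  1.805]), array([ 1.253,  0.744, -1.3  ,  1.949,  0.814,  1.115,  1.688])]
3.14 [array([-0.495,  0.853,  1.356,  1.946, -0.926,  1.169, -2.183]), array([-0.54 ,  0.581,  1.098,  2.002, -0.641,  0.957, -2.53 ])]
-1.57 [array([ 0.798,  0.417, -0.457,  1.906,  0.236,  0.871, -1.625]), array([ 0.738,  0.388, -0.527,  1.962,  0.255,  0.856, -1.773])]
-0.79 [array([ 0.928,  0.45 , -0.624,  1.902,  0.332,  0.893, -0.922]), array([ 0.876,  0.428, -0.703,  1.958,  0.355,  0.881, -1.074])]
-2.36 [array([ 0.675,  0.396, -0.304,  1.911,  0.153,  0.857, -2.34 ]), array([ 0.614,  0.365, -0.376,  1.966,  0.177,  0.842, -2.49 ])]
[0.076 0.031 0.158] [ 0.    -0.082 -0.158]
```

Run:
```python
from h import *
from bench import manip,effector
np.set_printoptions(precision=4,suppress=True)
effector.close(f_grip=10)
manip.move_pose(W(.063,-.10,.27),Q(0))
print(manip.current_tool_pos(),W(.063,-.10,.27),manip.current_clock(),manip.current_finger_gap(),manip.current_force())
c=viewer.get_calibration('wrist'); im=viewer.get_image('wrist'); cv2.imwrite('pics/w1.png',im[:,:,::-1]); print(c)
for n,p in [('C',W(0,0,.09)),('knob',[.4538,-.2398,.1447])]: print(n,proj(c,p))
```

```text
[ 0.477  -0.3188  0.2695] [ 0.4784 -0.3164  0.27  ] 2.9083 0.00035573980069954355 [ 0.1359 -0.1307  0.1455]
{'vfov': 69.16809301200814, 'cx': 282.17473561467705, 'cy': 208.24767658337387, 'dist_coeffs': array([-0.022,  0.   ,  0.   ,  0.   ,  0.   ]), 'eye': array([ 0.4995, -0.2401,  0.4277]), 'attitude': array([ 0.9784, -0.1377, -0.0224,  0.1523])}
C [[222.5966  90.5794]]
knob [[233.8764 125.5777]]
```

View pics/w1.png

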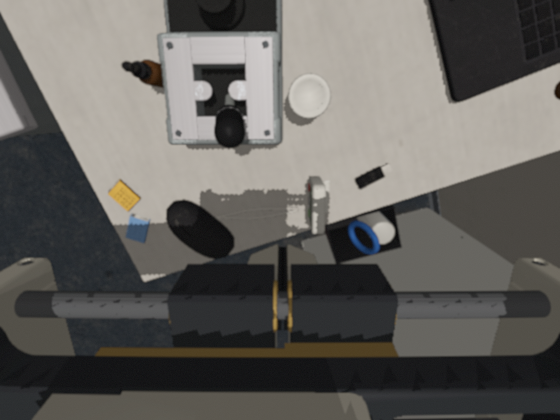

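The gate centre is at about (221,90) px and the knob at about (230,128), both within 4 px of the prediction. I need the fingertip's true width, so I'll zoom in on the fingers.

Run:
```python
from h import *
from bench import manip
im=cv2.imread('pics/w1.png')[230:360,160:410]
im=cv2.convertScaleAbs(cv2.resize(im,None,fx=3.2,fy=3.2,interpolation=cv2.INTER_CUBIC),alpha=2,beta=30); cv2.imwrite('pics/w1c.png',im)
c=viewer.get_calibration('wrist'); T=R.from_quat(manip.current_tcp_rot()).as_matrix(); p=manip.current_tool_pos()
for l in [(0,0,0),(.019,0,0),(0,-.0095,0),(0,0,-.019),(0,0,-.04),(0,0,-.066),(.019,0,-.066),(.019,-.0375,-.066)]: print(l,proj(c,p+T@np.array(l)))
print(p)
```

```text
(0, 0, 0) [[282.98662254 259.93454124]]
(0.019, 0, 0) [[315.92434894 259.94344041]]
(0, -0.0095, 0) [[283.00551348 244.85214558]]
(0, 0, -0.019) [[283.04619072 276.99244628]]
(0, 0, -0.04) [[283.12996022 301.023517  ]]
(0, 0, -0.066) [[283.27380651 342.40834478]]
(0.019, 0, -0.066) [[334.38917236 342.3663824 ]]
(0.019, -0.0375, -0.066) [[340.50867371 250.666553  ]]
[ 0.4770004  -0.31879393  0.26946598]
```

View pics/w1c.png

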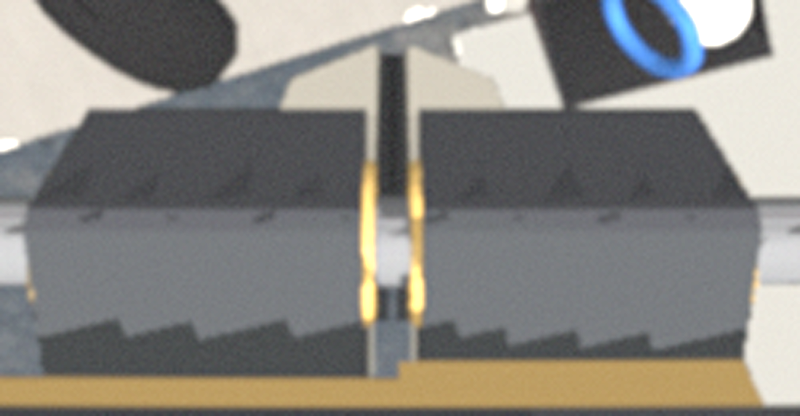

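```bash
cat >> h.py <<'E'
from bench import manip
def L():
    p=manip.current_tool_pos(); return np.r_[(RZ.T@(p-C))[:2],p[2]]
off=np.zeros(3)
def go(lx,ly,z,vel=.15):
    manip.servo_line(W(lx,ly,z)+RZ@off,ori=Q(0),vel=vel)
def fix(lx,ly,z):
    """learn the standing offset between command and reading"""
    global off; off=off+np.array([lx,ly,z])-L()
def push(a,b,z,fmax,step=.003,vel=.05):
    """from local xy a to b in steps, stop on contact force rise"""
    a,b=np.array(a,float),np.array(b,float); n=int(np.ceil(np.linalg.norm(b-a)/step)); f0=manip.current_force(); out=[]
    for i in range(1,n+1):
        go(*(a+(b-a)*i/n),z,vel); f=RZ.T@(manip.current_force()-f0); out.append((*np.round(L()*1e3,1),*np.round(f,1)))
        if np.linalg.norm(f)>fmax: break
    for o in out: print(*o)
    return out
def snap(n):
    c=viewer.get_calibration('wrist'); im=viewer.get_image('wrist'); cv2.imwrite(f'pics/{n}.png',im[:,:,::-1]); return c,im
E
python3 - <<'E'
import h; from h import *
go(.066,-.033,.25); fix(.066,-.033,.25); print(h.off,L()); 
go(.066,-.033,.147); print(L(),manip.current_clock())
push((.066,-.033),(.036,-.033),.147,8)
print(h.off,manip.current_clock()); 
im=viewer.get_image('top'); cv2.imwrite('pics/t2.png',cv2.resize(im[160:285,195:325,::-1],None,fx=4.6,fy=4.6,interpolation=cv2.INTER_CUBIC))
im=viewer.get_image('scene'); cv2.imwrite('pics/s2.png',cv2.resize(im[165:325,210:340,::-1],None,fx=3.7,fy=3.7,interpolation=cv2.INTER_CUBIC))
a,b=cv2.imread('pics/t2.png'),cv2.imread('pics/s2.png'); b=cv2.resize(b,(202,248)); a=cv2.resize(a,(598,575)); o=np.zeros((575,800,3),np.uint8);o[:,:598]=a;o[:248,598:]=b; cv2.imwrite('pics/m2.png',o)
E
```

```text
[-6.61706230e-05  1.18383721e-03 -1.15064542e-05] [ 0.06606617 -0.03418384  0.25001151]
[ 0.06667533 -0.03204876  0.14774448] 4.4083
63.6 -32.1 147.9 0.7 0.6 0.7
60.3 -31.9 147.2 0.9 1.2 -0.4
57.5 -31.8 146.9 0.7 0.3 -0.1
54.8 -31.8 146.9 0.3 0.4 -0.4
52.1 -31.8 147.0 1.6 0.0 0.4
49.4 -31.9 147.0 0.6 0.0 -0.1
47.3 -31.9 147.3 2.0 0.4 1.8
44.4 -31.8 147.2 1.5 0.4 2.0
41.2 -31.8 147.0 2.6 -0.2 2.7
38.2 -31.8 146.9 1.1 0.7 2.0
35.5 -31.8 146.9 1.7 1.7 1.4
[-6.61706230e-05  1.18383721e-03 -1.15064542e-05] 7.1583
```

View pics/s2.png

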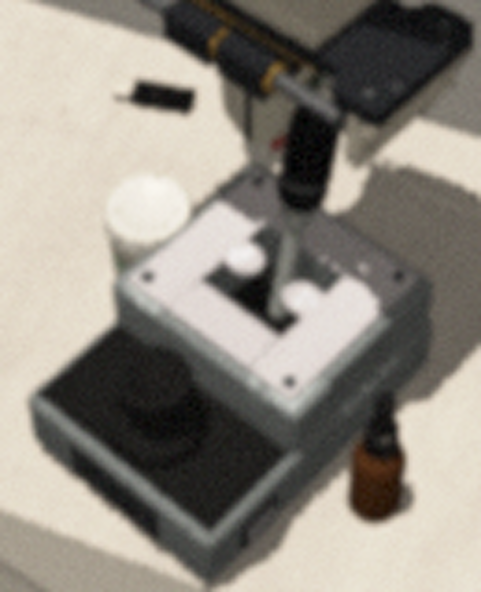

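The push moved the lever: contact came at about 48 mm and the grip shifted to about (308,155) in the scene crop. I'll push a little more, back off and measure from the wrist view.

Run:
```python
import h; from h import *
h.off[:]=[0,-.001,0]
push((.0355,-.033),(.033,-.033),.147,8)
go(.05,-.033,.147); go(.05,-.033,.24,.25); go(0,-.085,.24,.25); manip.sleep(.2); print(L(),manip.current_clock())
c,im=snap('w3')
for n,p in [('C',W(0,0,.09)),('knob0',W(0,-.034,.15)),('knob+',W(.01,-.034,.15)),('top0',W(0,-.0415,.181))]: print(n,proj(c,p))
x,y=proj(c,W(0,-.02,.12))[0].astype(int); x0,y0=max(x-80,0),max(y-70,0)
print(x0,y0); cv2.imwrite('pics/w3c.png',cv2.resize(im[y0:y0+140,x0:x0+160,::-1],None,fx=4,fy=4,interpolation=cv2.INTER_CUBIC))
```

```text
32.6 -34.0 146.8 -0.7 0.8 -0.9
[ 0.00030206 -0.08482522  0.23961738] 8.9417
C [[282.77337338 108.20809203]]
knob0 [[282.70179295 151.56618243]]
knob+ [[295.09440368 151.5979928 ]]
top0 [[282.69013713 167.50977276]]
202 61
```

View pics/w3c.png

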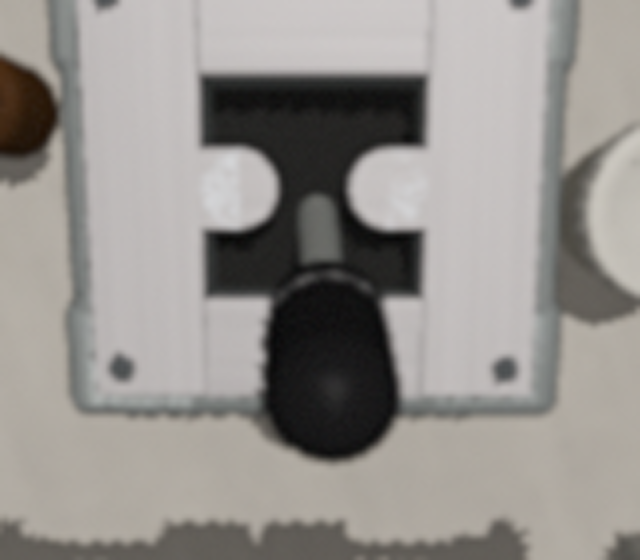

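The stem is centred in the cross channel: gate centre at crop x 313, stem base at 317 and knob top at 332, giving a fore tilt of about +0.025. Now I'll push left.

```bash
sed -i 's/^C=.*;  *YAW/C=np.array([.4436,-.2026,.0]); YAW/;s/^C=np.array(\[.445,-.203,.0\])/C=np.array([.4436,-.2026,.0])/' h.py; grep -n ^C= h.py
python3 - <<'E'
import h; from h import *
h.off[:]=0
go(.001,-.085,.24); go(.001,-.085,.147); h.fix(.001,-.085,.147); print(L(),h.off,manip.current_clock())
go(.001,-.062,.147)
o=push((.001,-.062),(.001,.008),.147,8,step=.004,vel=.06)
manip.sleep(.1); print(L(),manip.current_clock())
c,im=snap('w4'); print(proj(c,W(0,0,.09)),proj(c,W(0,.034,.15)))
im=viewer.get_image('top'); cv2.imwrite('pics/t4.png',cv2.resize(im[160:285,195:325,::-1],None,fx=4,fy=4,interpolation=cv2.INTER_CUBIC))
E
```

```text
19:C=np.array([.4436,-.2026,.0]); YAW=-.276; RZ=R.from_euler('z',YAW).as_matrix()
[ 0.00165246 -0.08492813  0.14759935] [-6.52463097e-04 -7.18692118e-05 -5.99351580e-04] 10.0083
0.7 -59.1 146.7 0.1 -0.8 2.4
0.6 -54.6 146.6 1.3 -2.2 2.5
0.4 -50.1 146.4 2.1 -1.9 1.7
0.3 -46.0 146.3 0.7 -1.2 1.9
0.2 -42.2 146.3 0.9 -1.9 2.1
0.3 -38.3 146.4 1.4 -1.9 1.5
0.3 -34.5 146.4 1.1 -2.8 1.7
0.3 -30.6 146.4 1.6 -1.5 1.3
0.3 -26.7 146.4 0.7 -1.9 2.2
0.3 -22.8 146.4 0.8 -1.0 1.9
0.3 -19.0 146.4 0.4 -1.7 1.4
0.4 -15.1 146.4 0.8 -2.1 2.1
0.4 -11.1 146.4 1.4 -1.9 1.9
0.3 -7.2 146.4 0.4 -1.3 1.5
0.3 -3.4 146.4 1.7 -1.3 1.4
0.2 0.5 146.3 1.4 -2.1 0.9
0.2 4.4 146.3 0.7 -1.3 0.6
0.2 8.3 146.4 0.9 -2.2 -0.0
[0.0002646  0.00820349 0.14638432] 14.9083
[[282.56424548 235.18945543]] [[282.63393316 219.9346551 ]]
```

View pics/w4.png

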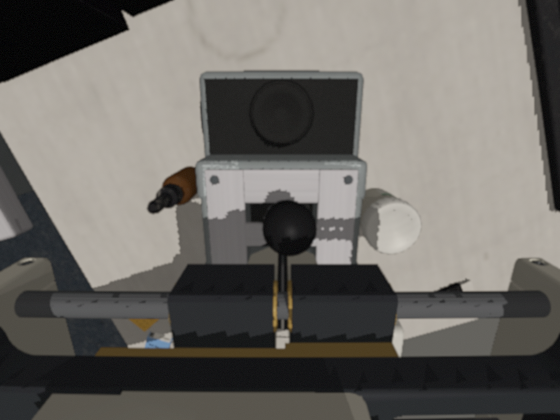

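The knob is now at (290,228) px, on the left side in the channel with a slight far bias. The force held steady at about 2 N. I'll nudge it 2 mm more left, go round to the near side and push it away.

Run:
```python
import h; from h import *
c=viewer.get_calibration('wrist'); p=onplane(c,[(290,228)],.175)[0]; print('knob top local',RZ.T@(p-C))
push((.001,.0085),(.001,.0105),.146,5,step=.001,vel=.03)
go(.001,-.02,.147); go(.001,-.03,.24,.25); go(-.055,.032,.24,.25); h.fix(-.055,.032,.24); go(-.055,.032,.144); print(L(),manip.current_clock())
c,im=snap('w5')
o=push((-.055,.032),(-.032,.032),.144,5,step=.004,vel=.08)
o=push((-.032,.032),(.004,.032),.144,6,step=.003,vel=.06)
print(L(),manip.current_clock())
```

```text
knob top local [0.00336874 0.03905736 0.175     ]
0.8 9.5 145.9 -1.2 -0.9 1.3
0.9 10.5 145.9 -1.2 -1.0 -0.3
[-0.05318654  0.03142551  0.14516371] 17.65
-49.1 31.2 145.6 0.6 -0.2 -0.8
-45.8 31.3 145.0 0.1 0.4 -0.1
-42.0 31.4 144.9 0.4 0.3 -0.5
-38.2 31.4 144.9 0.7 -0.1 -0.7
-34.4 31.4 144.9 0.1 -0.5 -1.0
-30.5 31.4 144.9 0.1 -1.0 0.3
-27.9 31.4 144.9 -0.3 0.1 -1.5
-25.3 31.4 144.8 0.2 0.8 -1.9
-22.4 31.3 144.8 -0.4 1.4 -1.5
-19.5 31.3 144.8 -1.0 0.1 -1.9
-16.7 31.3 144.9 -0.9 0.5 -1.4
-13.9 31.4 144.9 -0.7 -0.1 -0.9
-11.2 31.3 144.9 -0.8 0.5 -0.6
-8.4 31.4 144.9 -0.3 0.2 -0.9
-5.6 31.4 144.9 -0.1 0.2 -1.9
-2.8 31.4 144.9 -0.3 0.3 -1.4
-0.0 31.4 144.9 -0.8 0.2 -1.6
2.7 31.4 144.9 -1.1 -0.6 -1.3
5.2 31.4 144.8 -1.5 1.4 -1.5
[0.00515073 0.03144066 0.14478622] 22.45
```

Run:
```python
import h; from h import *
h.off[:]=W(0,0,0)*0
p=L(); print(RZ.T@manip.current_force())
o=push((p[0],p[1]),(p[0]+.014,p[1]),.145,4.5,step=.001,vel=.03)
print(manip.current_clock())
c,im=snap('w6'); cv2.imwrite('pics/w6.png',im[:,:,::-1])
```

```text
[-1.76428665  1.02007289 -0.53223974]
5.8 31.5 144.8 -0.7 -1.0 -0.6
7.0 31.5 144.9 -1.3 -0.0 -0.8
8.0 31.5 144.9 -2.7 -0.2 -0.5
9.0 31.5 144.9 -2.6 -0.6 -1.2
10.2 31.5 145.0 -1.3 0.3 0.1
11.3 31.5 145.1 -1.9 0.4 0.7
13.0 31.4 145.3 -1.2 -0.6 0.0
13.7 31.4 145.2 -1.0 0.1 0.1
14.4 31.5 145.1 -0.0 -0.3 -0.4
15.1 31.5 145.0 -0.7 -0.3 1.1
15.6 31.5 144.8 -3.9 0.9 0.0
16.1 31.6 144.6 -4.1 -0.0 0.6
16.8 31.7 144.5 -4.6 0.3 -0.3
25.7
```

View pics/w6.png

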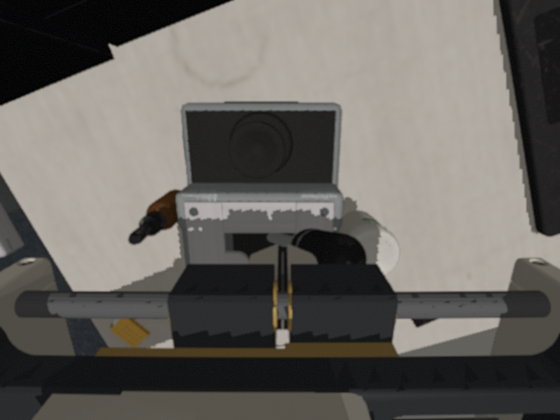

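The force rose from 2 to about 6 N, so the lever is at the end stop, and it leans far left. I'll withdraw and check.

Run:
```python
import h; from h import *
np.set_printoptions(precision=4,suppress=True)
go(-.05,.0315,.145); go(-.05,.0315,.24,.25); go(0,-.085,.24,.25); manip.sleep(.2); print(L(),manip.current_clock())
c,im=snap('w7')
f=np.array([.34,.27]); d=np.array([np.tan(.34),np.tan(.27),1]); d/=np.linalg.norm(d)
for s in (.30,.34):
    d=np.array([np.tan(s),np.tan(.27),1]); d/=np.linalg.norm(d)
    print(s,'pred knob mid/top',proj(c,[W(*(d*r)[:2],.03+(d*r)[2]) for r in (.125,.144)]).round(1))
print('C',proj(c,W(0,0,.09)))
x0,y0=202,40
cv2.imwrite('pics/w7c.png',cv2.resize(im[y0:y0+140,x0:x0+160,::-1],None,fx=4,fy=4,interpolation=cv2.INTER_CUBIC))
im=viewer.get_image('top'); cv2.imwrite('pics/t7.png',cv2.resize(im[130:290,195:395,::-1],None,fx=4,fy=3.75*1,interpolation=cv2.INTER_CUBIC))
```

```text
[-0.0003 -0.0835  0.2399] 27.75
0.3 pred knob mid/top [[330.8  65.3]
 [342.6  54.2]]
0.34 pred knob mid/top [[336.5  66.1]
 [349.6  55.4]]
C [[283.4674 109.4254]]
```

View pics/w7c.png

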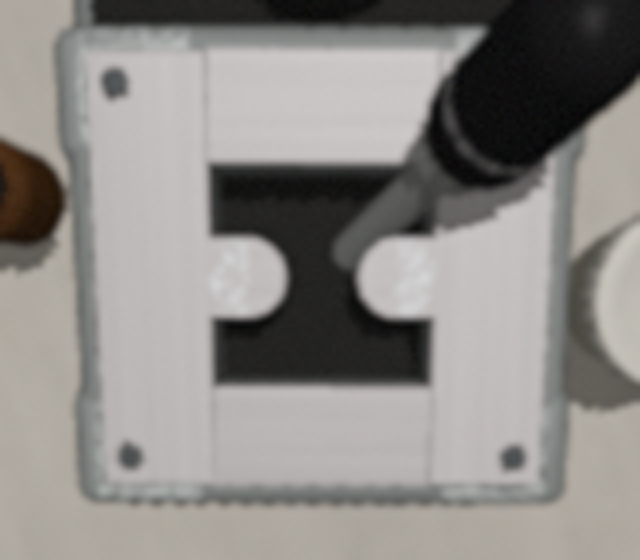

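Run:
```python
from h import *
def pt(s,t,r):
    d=np.array([np.tan(s),np.tan(t),1]); d/=np.linalg.norm(d); return W(*(d*r)[:2],.03+d[2]*r)
w=cv2.imread('pics/w7.png'); cw=viewer.get_calibration('wrist'); ct=viewer.get_calibration('top'); cs=viewer.get_calibration('scene')
def img(n): return np.ascontiguousarray(viewer.get_image(n)[:,:,::-1])
def crop(im,c,x0,y0,n,k):
    o=cv2.resize(im[y0:y0+n,x0:x0+n],None,fx=k,fy=k,interpolation=cv2.INTER_CUBIC); o=cv2.convertScaleAbs(o,alpha=1.5,beta=25)
    for s,col in ((.28,(0,0,255)),(.34,(0,255,0))):
        for r in (.093,.125,.157):
            p=(proj(c,pt(s,.29,r))[0]-[x0,y0]+.5)*k; cv2.circle(o,tuple(int(v) for v in p),3,col,-1)
    return cv2.resize(o,(400,400))
t,s=img('top'),img('scene')
o=np.hstack([crop(w,cw,300,10,100,4),crop(s,cs,225,170,80,5)]); 
b=np.hstack([crop(t,ct,200,150,100,4)])
cv2.imwrite('pics/fin.png',np.hstack([cv2.resize(o,(534,267)),cv2.resize(b,(266,267))]))
cv2.imwrite('pics/fin.png',cv2.resize(np.hstack([o,b]),(799,266)))
for n,c,a,b2 in (('top',ct,cv2.imread('pics/top0.png'),t),('scene',cs,cv2.imread('pics/scene0.png'),s)):
    d=cv2.absdiff(a,b2).max(2)
    for k,P in {'pot':(.538,-.234,.04),'dropper':(.3627,-.1572,.06),'timer':(.509,-.366,.067)}.items():
        x,y=proj(c,P)[0].astype(int); print(n,k,(x,y),(d[y-14:y+15,x-14:x+15]>40).sum())
print(manip.current_clock())
```

```text
top pot (np.int64(289), np.int64(172)) 254
top dropper (np.int64(245), np.int64(265)) 126
top timer (np.int64(361), np.int64(185)) 360
scene pot (np.int64(248), np.int64(226)) 415
scene dropper (np.int64(312), np.int64(281)) 0
scene timer (np.int64(287), np.int64(180)) 23
27.95
```

View pics/fin.png

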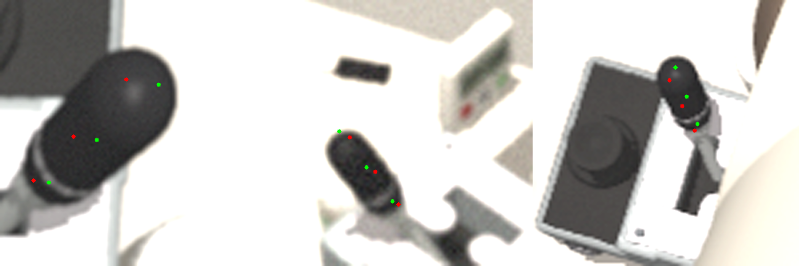

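The green marks (fore = 0.34, full far left) agree with the grip in all three views, better than the red 0.28 marks. The hand is clear, so I'm handing in.

Run:
```python
from bench import manip
print(manip.current_force(),manip.current_clock()); manip.hand_in()
```

```text
[0.77461616 0.14447177 0.43288252] 27.95
the job is handed in; nothing more can be done
```

The lever is in the far left slot, at its end stop as far as I can measure, and the job is handed in at about 28 s on the clock. I used shut fingers and never gripped. The lever started partway along the far right slot, so I first pushed it back to the cross channel. From there I pushed it left, then away until it stopped.

**Forces:** About 2 N moved the lever. At the end of the last push the force rose to about 6 N, which I took as the end stop.

**Checks after withdrawing:**
- **Lever position:** in the wrist, scene and top views the grip lies close to the position for full far tilt (0.34 rad). The wrist view suggests a few mm more sideways tilt than I assumed.
- **Near left slot:** the lever crossed with a slight bias towards the far side, so it never ran into the near left slot.
- **Hand:** it is clear of everything, with the wrist force near zero.

**Inconclusive check:** the before/after picture difference was not clean around the pot, the timer or the dropper. The arm, lever and shadows could explain that, and I did not re-measure where the three stand. The fingertips never went below 0.144 m, and the tallest of them is 0.10 m high.

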